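Lock the bayonet cap onto the yerba tin

TASK

Close the yerba tin: pick up its loose bayonet cap by the wooden grip, set it into the neck with its two pins in the two open slots, push it gently down against the spring, twist it clockwise (seen from above) as far as it goes, and let it rise so that the pins catch in their notches. Do not force it, let go of it once it is locked, and leave the gourd, the bombilla and the sugar pot where they are.

Things in the scene. Friction and masses are not known exactly. Their poses are not given: they have to be found in the camera images.
- canister: Yerba tin, immovable in a pine cradle 150 x 120 mm. Origin: centre of the cradle's underside, on the work surface; z up, x along the tin's long side. Tin 120 (x) x 90 (y) mm, flat top (shoulder) 95 mm above the origin; on it, centred, an upright steel neck. Neck, spring and slots: see the three tin_ points. Over 30 N of contact force between cap and tin counts as forcing.
- tin_shoulder (a point): Point of the tin's axis at shoulder height (95 mm above the origin), under the neck. Neck: inner radius 25 mm, outer 30. Its rim stands 27 to 47 mm above the shoulder, differs from tin to tin and is not measured: feel for it. In it a spring plate (radius 22.5 mm) rests 15 mm below the rim; it moves from 5.4 N, then 1.2 N more per mm.
- tin_slot (a point): Point on the shoulder below one of the neck's two open slots (the other lies across), 27.5 mm from the axis, +60 degrees (counter-clockwise from above) from the tin's x axis. Slot through the wall, 9 mm wide, open at the rim, down to 21 mm below it. From its foot a level channel, 12 to 21 mm below the rim (rigid roof and floor), runs 60 degrees clockwise to the notch.
- tin_notch (a point): Point on the shoulder below one notch (the other across), 27.5 mm from the axis on the tin's x axis. Notch: 9 mm wide, rises 4 mm from the channel's roof, to 8 mm below the rim; its far side is the end stop. Spring push on the cap: 8 N with the pins up in the notches, 12.6 N when they just pass under the roof, 16 N on the floor.
- cap: Loose steel cap, wooden grip, 105 to 210 g, stands upright. Origin: centre of the plug's underside; z up, x along the pins and the grip (half turn is the same). Plug radius 23 mm, 26 high, foot bevelled. Two pins of diameter 6 mm along +x and -x, to 31 mm from the axis, centres 6 mm up. Flange radius 36, 26 to 31 mm up, skirt down to 17. Locked: x along the tin's x, origin 17 mm below the rim.
- cap_grip (a point): Point on the cap's axis, 52 mm above its origin, in the wooden grip: an upright bar 46 mm long (cap x), 12 mm thick (cap y), from 31 to 65 mm above the cap's origin. Pinch it across its thickness. Pins caught on the rim feel rigid; pins in the slots sink 12 mm below that before the plug meets the spring plate, which gives way.
- gourd: Bystander: dark hollow mate gourd, radius 41 mm, 89 mm high, standing. Origin: centre of its underside.
- bombilla: Bystander: steel drinking straw lying along its x axis, about 200 mm long, 20 mm high. Origin: on the surface below it.
- sugar_pot: Bystander: small aluminium sugar pot with a hinged lid, radius 42 mm, 78 mm high. Origin: centre of its underside.

How it is judged (in metres and radians):
At the end, for the whole second after the job is handed in: The cap rests locked in the neck: its x axis within 0.08 rad of the tin's, centred within 5 mm, upright within 0.08 rad, underside 8 to 32 mm above the shoulder, the spring holding the pins in their notches (11 to 22 N of contact between cap and tin; merely lying there: under 3 N) (angle between the x axis of cap and the x axis of canister, either way round below 0.08 rad and horizontal distance between cap and canister below 0.005 m and angle between cap's own z axis and vertical below 0.08 rad and linear speed of cap below 0.01 m/s and contact force between cap and canister between 11 and 22 N and z of cap in the frame of tin_shoulder between 0.008 and 0.032 m); the robot touches nothing.
It fails at once if the cap is forced: more than 30 N between cap and tin (contact force between cap and canister above 30 N).
It fails at once if the gourd is shifted by more than 15 mm (distance of gourd from where it was at the start of the episode above 0.015 m).
It fails at once if the bombilla is shifted by more than 15 mm (distance of bombilla from where it was at the start of the episode above 0.015 m).
It fails at once if the sugar pot is shifted by more than 15 mm (distance of sugar_pot from where it was at the start of the episode above 0.015 m).
It also fails if it takes over 72 s, if anything falls off the work surface, if the arm or the gripper's body presses on something with over 40 N, if the wrist force passes 120 N, or if a joint passes its speed limit or range.

ROBOT

A 6-joint arm with a two-finger parallel gripper is mounted at the origin on the work surface. World frame = base frame: x ahead of the robot, y to its left, z up, the work surface at z = 0. Lengths are in mm, angles in degrees, forces in N, time in s.
With the tool pointing down it reaches from about 350 to 850 mm from the base axis. Payload 8.1 kg.
Tool frame: the origin (TCP) lies midway between the tips of the shut fingers; the grasp point (between the pads) lies 19 mm behind it; z points along the fingers, y is the line along which they close (so a half turn about z gives the same grasp; the last joint's range is limited). The gripper opens to 85 mm and grips with 20 to 120 N. Pads are 22 mm wide; open, the fingers measure 114 mm over their backs; the gripper's body (76 mm by 85 mm) begins 54 mm behind the grasp point. The pads swing forward as they close: fully open they stand 13 mm farther back than shut.
Start: joints at [-77.601, 7.471, 85.268, -0, 87.261, -4.893], TCP at [178.364, -572.88, 207.192] pointing down, gripper open.
Joint ranges: [-169.43, 169.43], [-51.17, 129.36], [1.28, 143.12], [-76.62, 256.62], [0, 156.53], [-152.29, 152.29]. Speed limits (degrees/s): [136.94, 136.94, 159.86, 180, 180, 180].

INTERFACE

Orientations are given as [roll, pitch, yaw] about the fixed x, y, z axes, in that order (R = Rz(yaw) Ry(pitch) Rx(roll)).
In Python, from bench import r, optics, workorder gives the robot as it stands.
- The arm moves only by the shell command python3 -m handwheel 'ROWS' [FORCE]. ROWS is rows parted by semicolons, their numbers by spaces, 1 to 8 of them, each of 7 numbers: a rotation vector rx, ry, rz in degrees, then dx, dy, dz in mm, then the finger opening in mm; each row is the pose to reach, as a shift and turn from the pose commanded when the command began, along the tool's axes at that moment; what a row does not reach only later rows make up. A row lasts 1/8 s, in which the tool goes at most 62.5 mm and 10.7 degrees, less where a joint would pass 70% of its speed; a pose out of reach is approached as far as the arm can. The fingers move at their own pace and stop on an object; FORCE is the grip in N (left out, the last holds). Time passes only in rows, so rows that do not move let the fingers close. It prints the time, the measured TCP pose, the force, the opening and the grip force at its end.
- r.sense(): the state, without advancing time (a new reading comes with each control period).
- optics.snapshot(name): name is "side" or "top" or "wrist"; returns a dict with "pixels" (420x560x3 uint8, blue, green, red), "fx", "fy", "cx", "cy" (pixels), "pose" (4x4, takes a point from camera to world coordinates). Camera axes: x right, y up, looking along -z (the intrinsics and any distortion apply to the point x, -y, -z); pixel columns grow to the right and rows downward; lengths in mm; the calibration is good to about 2 mm. A picture is of the moment at which its call begins. There is no depth.
- workorder.hand_in(): hands the job in; it is judged then, once.
The state is a dict: "time": time; "joint_pos": joint angles; "qd": joint speeds; "joint_efforts": joint torques, N m; "tool_pos": TCP position; "tcp_rot": TCP orientation; "ft_force": force on the tool from outside, world axes, zero at the start; "wrist_torque": the same for the moment, N m; "finger_gap": finger opening in mm; "grip_force": force on a finger pad.
Only numpy, scipy, OpenCV 4.12 (cv2) and the standard library are available. Lean on these libraries where they do the work, as an engineer would, in place of code of your own. Each camera call takes 0.05 s, during which the arm holds its last target. There are 200 camera calls.

## Working session

There is one attempt and no reset: what is moved stays moved. The work goes in short steps, Python scripts to look and compute and a shell command to move; the robot and the scene stay as the last step left them, time stands still between calls to the robot, and variables do not carry over. Pictures are saved under pics/ and viewed, at most 10 in all, crops included, and the job is handed in when it is done.

```bash
mkdir -p pics; python3 - <<'E'
from bench import r, optics
import cv2, numpy as np
print(r.sense())
for n in ("top","side"):
    s=optics.snapshot(n); cv2.imwrite(f"pics/{n}0.png",s["pixels"])
    print(n,s["fx"],s["fy"],s["cx"],s["cy"],[k for k in s],np.round(s["pose"],3).tolist())
E
```

```text
{'time': 0.0, 'joint_pos': array([-7.76022698e+01,  7.51523671e+00,  8.53270449e+01,  4.47269514e-04,
        8.72606458e+01, -4.89344757e+00]), 'qd': array([ 0.0155504 , -0.07526967, -0.0248739 ,  0.04729667,  0.06569188,
       -0.06371113]), 'joint_efforts': array([ 2.33593317e-03, -5.69399929e+01, -5.00552666e+01, -6.69783572e-05,
        1.46810169e-02, -1.42044149e-05]), 'tool_pos': array([ 178.23455866, -572.32027028,  206.16452891]), 'tcp_rot': array([-1.79897486e+02, -9.22510272e-03,  1.72911477e+01]), 'ft_force': array([ 0.05324356, -0.38255579,  0.34200382]), 'wrist_torque': array([-0.02166214,  0.03056087, -0.02577486]), 'grip_force': 0.0, 'finger_gap': 85.61396856382902}
top 454.2112107284609 454.2112107284609 280.23378045923505 204.6487766652208 ['pixels', 'fx', 'fy', 'cx', 'cy', 'pose'] [[0.027, 0.995, -0.092, 527.413], [-1.0, 0.026, -0.017, -18.924], [-0.015, 0.092, 0.996, 1064.238], [0.0, 0.0, 0.0, 1.0]]
side 421.616696015698 421.616696015698 282.10262217410724 203.5924185126369 ['pixels', 'fx', 'fy', 'cx', 'cy', 'pose'] [[0.999, 0.023, -0.045, 564.209], [-0.05, 0.588, -0.807, -922.932], [0.008, 0.809, 0.588, 737.254], [0.0, 0.0, 0.0, 1.0]]
```

View pics/top0.png

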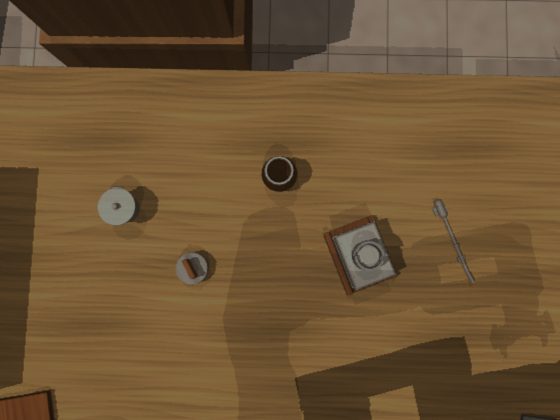

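View pics/side0.png

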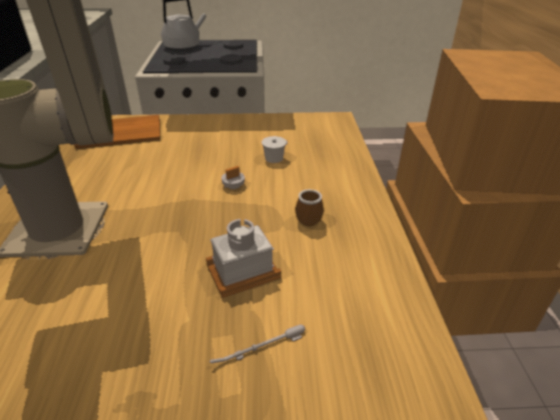

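Top view: cap at (192,268) with a brown grip, tin at (365,256) with its neck at (370,255), gourd at (280,173), pot at (118,206), bombilla around (455,240). The side view shows the same things. Next: colour masks and enlarged crops.

```bash
cat > h.py <<'E'
import numpy as np, cv2
from bench import r, optics
def ray(s,u,v):
    P=np.array(s["pose"]); d=P[:3,:3]@np.array([(u-s["cx"])/s["fx"],-(v-s["cy"])/s["fy"],-1.]); return P[:3,3],d
def onz(s,u,v,z):
    o,d=ray(s,u,v); return o+d*(z-o[2])/d[2]
def proj(s,p):
    P=np.array(s["pose"]); c=P[:3,:3].T@(np.array(p)-P[:3,3]); return s["cx"]+s["fx"]*c[0]/-c[2], s["cy"]-s["fy"]*c[1]/-c[2]
E
python3 - <<'E'
from h import *
s=optics.snapshot("top"); im=s["pixels"]
a=cv2.resize(im[238:298,162:222],(400,400),interpolation=cv2.INTER_CUBIC)
b=cv2.resize(im[208:303,317:412],(400,400),interpolation=cv2.INTER_CUBIC)
cv2.imwrite("pics/crop1.png",np.hstack([a,b]))
for n,u,v,z in (("cap",192,268,65),("neck",370,255,130),("gourd",280,172,89),("pot",118,206,78)): print(n,onz(s,u,v,z).round(1))
E
```

```text
cap [475.2 187.5  65. ]
neck [ 515.  -188.6  130. ]
gourd [6.883e+02 4.000e-01 8.900e+01]
pot [605.9 353.6  78. ]
```

View pics/crop1.png

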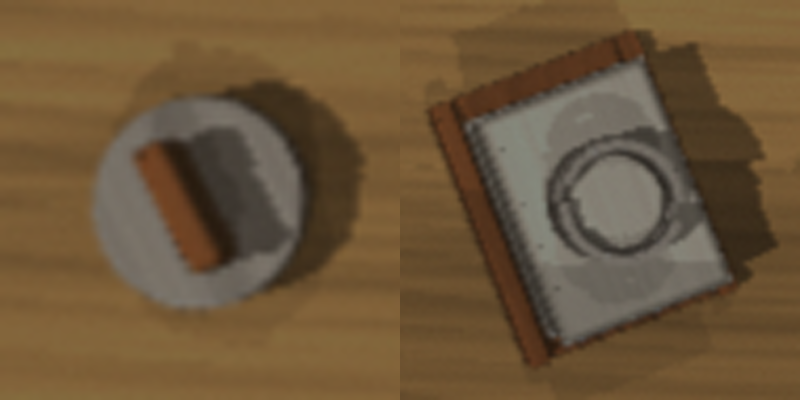

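The cap's grip bar points about 28° from world x, and the tin's long side about 18°. Both measured below, along with the wrist camera's mounting.

```bash
cat >> h.py <<'E'
from scipy.spatial.transform import Rotation as R
def to(x,y,z,yaw):
    st=r.sense(); T=R.from_euler("xyz",st["tcp_rot"],degrees=True); p=st["tool_pos"]
    d=T.inv().apply(np.array([x,y,z])-p); G=R.from_euler("xyz",[180,0,yaw],degrees=True)
    w=(T.inv()*G).as_rotvec(degrees=True)
    print("row:",w.round(2),d.round(1),"rows>=",np.ceil(max(np.linalg.norm(d)/62.5,np.linalg.norm(w)/10.7)))
E
python3 - <<'E'
from h import *
s=optics.snapshot("wrist"); st=r.sense(); P=np.array(s["pose"])
T=R.from_euler("xyz",st["tcp_rot"],degrees=True)
print("cam in tool",T.inv().apply(P[:3,3]-st["tool_pos"]).round(1),"look",T.inv().apply(-P[:3,2]).round(3),"right",T.inv().apply(P[:3,0]).round(3),s["fx"])
to(480,-200,330,17.7)
s=optics.snapshot("top"); hsv=cv2.cvtColor(s["pixels"],cv2.COLOR_BGR2HSV)
m=np.zeros(hsv.shape[:2],np.uint8); m[245:290,170:215]=(hsv[245:290,170:215,1]>150)&(hsv[245:290,170:215,0]<13)
cs=max(cv2.findContours(m,0,2)[0],key=cv2.contourArea); rc=cv2.minAreaRect(cs); b=cv2.boxPoints(rc)
q=np.array([onz(s,u,v,65) for u,v in b]); print(rc,q.round(1).tolist(), q.mean(0).round(1))
E
```

```text
cam in tool [  66.8    0.8 -166. ] look [-0.266 -0.001  0.964] right [-0.001  1.     0.001] 366.77132437491485
row: [-0.06 -0.01 -0.41] [ 398.8 -266.1 -123.1] rows>= 8.0
((188.20001220703125, 268.4000244140625), (18.782970428466797, 4.4721360206604), 63.43495178222656) [[489.8, 210.2, 65.0], [494.4, 201.6, 65.0], [458.5, 181.5, 65.0], [453.9, 190.1, 65.0]] [474.1 195.8  65. ]
```

```bash
python3 -m handwheel '0 0 0 60 -40 -60 85; 0 0 0 120 -80 -100 85; 0 0 0 467 -267 -123 85; 0 0 0 467 -267 -123 85; 0 0 0 467 -267 -123 85; 0 0 0 467 -267 -123 85; 0 0 0 467 -267 -123 85; 0 0 0 467 -267 -123 85' 30; python3 -m handwheel '0 0 0 0 0 0 85; 0 0 0 0 0 0 85; 0 0 0 0 0 0 85';  python3 - <<'E'
from h import *
print(r.sense()["tool_pos"],r.sense()["tcp_rot"])
s=optics.snapshot("wrist"); cv2.imwrite("pics/w1.png",s["pixels"]); print(proj(s,(515,-189,130)))
E
```

```text
time: 1.25
tool_pos: [501.3, -224.0, 323.2]
tcp_rot: [180.0, -0.0, 17.3]
ft_force: [1.0, -1.0, 0.5]
finger_gap: 84.7
grip_force: 0.0
time: 1.62
tool_pos: [499.3, -226.7, 322.6]
tcp_rot: [-180.0, 0.0, 17.2]
ft_force: [0.5, -0.1, -0.7]
finger_gap: 85.3
grip_force: 0.0
[ 499.3423702  -226.71195694  322.58938198] [-1.79995823e+02  3.14762883e-02  1.71963493e+01]
(np.float64(253.37904904138074), np.float64(146.74263423704))
```

View pics/w1.png

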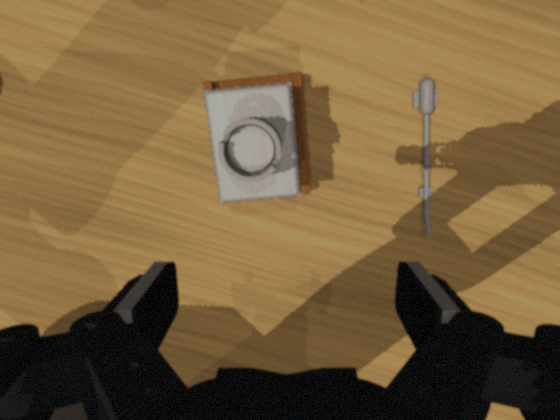

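The wrist view agrees with the prediction: neck at about (251,148), tin edges within 5° of the image axes, slots visible at about (225,143) and (278,155). I'll go closer for a precise measurement.

```bash
python3 - <<'E'
from h import *
to(486,-198,195,17.2)
E
```

```text
row: [-0.    0.02 -0.02] [ -4.2 -31.5 127.6] rows>= 3.0
```

```bash
python3 -m handwheel '0 0 0 -4 -31 128 85; 0 0 0 -4 -31 128 85; 0 0 0 -4 -31 128 85; 0 0 0 -4 -31 128 85; 0 0 0 -4 -31 128 85; 0 0 0 -4 -31 128 85'|head -3;  python3 - <<'E'
from h import *
print(r.sense()["tool_pos"],r.sense()["tcp_rot"])
s=optics.snapshot("wrist"); im=s["pixels"]; cv2.imwrite("pics/w2.png",im)
u,v=map(int,proj(s,(515,-189,110))); print(u,v)
x0,y0=max(u-110,0),max(v-110,0)
c=cv2.resize(im[y0:y0+220,x0:x0+220],(600,600),interpolation=cv2.INTER_CUBIC); print(x0,y0); cv2.imwrite("pics/w2c.png",c)
import pickle; pickle.dump(s,open("w2.pkl","wb"))
E
```

```text
time: 2.42
tool_pos: [488.9, -198.6, 197.9]
tcp_rot: [179.8, -0.2, 17.3]
[ 488.86531153 -198.59405282  197.89425089] [179.79787919  -0.19806975  17.26766562]
282 161
172 51
```

View pics/w2c.png

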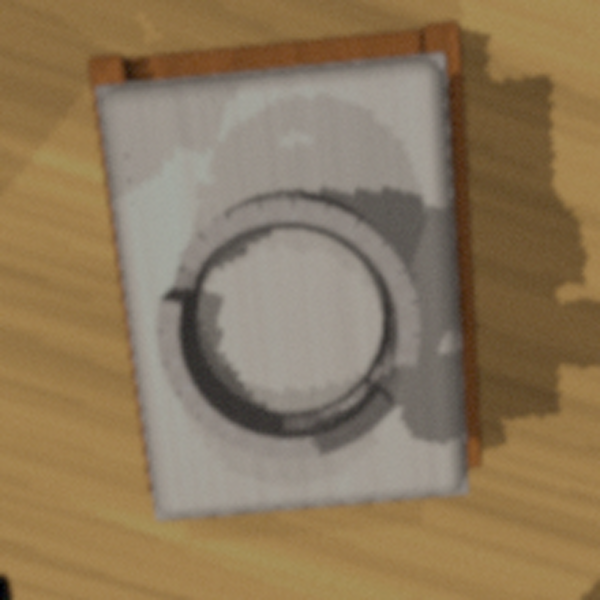

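The crop shows the tin top with corners at (97,88), (445,60), (467,490), (157,517). The neck is centred near (289,322), and a slot opens at (180,295), +60° round from the tin's up-pointing x axis. Next: fit the edges at z=95 and work out the cap approach.

```bash
python3 - <<'E'
from h import *
import pickle; s=pickle.load(open("w2.pkl","rb")); im=s["pixels"]
hsv=cv2.cvtColor(cv2.GaussianBlur(im,(3,3),0),cv2.COLOR_BGR2HSV)
m=((hsv[...,1]<70)).astype(np.uint8); k=np.zeros_like(m); k[51:271,172:392]=1; m*=k
m=cv2.morphologyEx(m,cv2.MORPH_CLOSE,np.ones((9,9)))
c=max(cv2.findContours(m,0,2)[0],key=cv2.contourArea)[:,0]
w=np.array([onz(s,u,v,95)[:2] for u,v in c],np.float32)
rc=cv2.minAreaRect(w); print("rect",rc); b=cv2.boxPoints(rc); print(b.round(1).tolist())
# robust edge lines: points near each side, middle 60 %
M=b.mean(0)
for i in range(4):
    p,q=b[i],b[(i+1)%4]; L=np.linalg.norm(q-p); t=(q-p)/L; n=np.array([-t[1],t[0]])
    a=(w-p)@t; dd=(w-p)@n; sel=(a>.2*L)&(a<.8*L)&(abs(dd)<5)
    f=cv2.fitLine(w[sel],cv2.DIST_HUBER,0,.01,.01).ravel(); print(L.round(1),"ang",np.degrees(np.arctan2(f[1],f[0])).round(2),"mid",f[2:].round(1),"off",np.median(dd[sel]).round(2))
for z in (122,127,132,142):
    print(z,"outer", [onz(s,172+a*220/600,51+d*220/600,z)[:2].round(1) for a,d in((160,330),(418,330))],"inner",[onz(s,172+a*220/600,51+d*220/600,z)[:2].round(1) for a,d in((182,330),(388,330))], "cen",onz(s,172+289*220/600,51+322*220/600,z).round(1))
to(474-31*.88,194-31*.48,250,27.7)
E
```

```text
rect ((512.6469116210938, -186.37911987304688), (118.82624053955078, 89.45099639892578), 22.40414047241211)
[[440.70001220703125, -167.6999969482422], [474.79998779296875, -250.39999389648438], [584.5999755859375, -205.10000610351562], [550.5, -122.4000015258789]]
89.5 ang -66.95 mid [ 459.2 -211.6] off 0.44
118.8 ang 22.37 mid [ 532.4 -226.2] off 0.38
89.5 ang -66.75 mid [ 568.3 -166.9] off 0.54
118.8 ang 22.01 mid [ 502.6 -142.6] off 0.14
122 outer [array([ 500. , -157.2]), array([ 518.7, -217.6])] inner [array([ 501.6, -162.3]), array([ 516.5, -210.6])] cen [ 511.2 -186.8  122. ]
127 outer [array([ 501.1, -157.7]), array([ 519.4, -216.8])] inner [array([ 502.6, -162.7]), array([ 517.2, -209.9])] cen [ 512.1 -186.7  127. ]
132 outer [array([ 502.1, -158.1]), array([ 520.1, -216. ])] inner [array([ 503.7, -163. ]), array([ 518. , -209.3])] cen [ 512.9 -186.5  132. ]
142 outer [array([ 504.3, -159. ]), array([ 521.4, -214.4])] inner [array([ 505.8, -163.7]), array([ 519.4, -208. ])] cen [ 514.6 -186.2  142. ]
row: [  0.17  -0.14 -10.43] [  72.3 -372.6  -53.6] rows>= 7.0
```

The tin fits: 118.8 x 89.5 mm against 120 x 90 expected, centre (512.6,-186.4), yaw about 22.5°. Now above the cap.

```bash
python3 -m handwheel '0 0 -2 10 -50 -40 85; 0 0 -10.4 72 -372 -53 85; 0 0 -10.4 72 -372 -53 85; 0 0 -10.4 72 -372 -53 85; 0 0 -10.4 72 -372 -53 85; 0 0 -10.4 72 -372 -53 85; 0 0 -10.4 72 -372 -53 85; 0 0 -10.4 72 -372 -53 85'|head -3; python3 -m handwheel '0 0 0 0 0 0 85; 0 0 0 0 0 0 85; 0 0 0 0 0 0 85'|head -3;  python3 - <<'E'
from h import *
print(r.sense()["tool_pos"],r.sense()["tcp_rot"])
s=optics.snapshot("wrist"); im=s["pixels"]
hsv=cv2.cvtColor(im,cv2.COLOR_BGR2HSV); u,v=map(int,proj(s,(474,192,60))); print(u,v)
cv2.imwrite("pics/w3.png",im)
m=((hsv[...,1]>150)&(hsv[...,0]<13)).astype(np.uint8); k=np.zeros_like(m); k[max(v-60,0):v+60,u-60:u+60]=1; m*=k
c=max(cv2.findContours(m,0,2)[0],key=cv2.contourArea)[:,0]
w=np.array([onz(s,a,b,65)[:2] for a,b in c],np.float32); print("grip",cv2.minAreaRect(w),len(c),c.min(0),c.max(0))
m=((hsv[...,1]<70)).astype(np.uint8)*k; m=cv2.morphologyEx(m|((hsv[...,1]>150)&(hsv[...,0]<13)*k).astype(np.uint8),cv2.MORPH_CLOSE,np.ones((7,7)))
c=max(cv2.findContours(m,0,2)[0],key=cv2.contourArea)[:,0]
w=np.array([onz(s,a,b,31)[:2] for a,b in c],np.float32); print("flange",cv2.minEnclosingCircle(w),cv2.fitEllipse(w))
import pickle; pickle.dump(s,open("w3.pkl","wb"))
E
```

```text
time: 3.48
tool_pos: [445.5, 180.0, 248.4]
tcp_rot: [180.0, -0.0, 27.8]
time: 3.85
tool_pos: [445.6, 178.2, 247.8]
tcp_rot: [180.0, 0.0, 27.6]
[445.57254145 178.22093398 247.78634687] [1.79991500e+02 5.84958786e-03 2.75862385e+01]
286 141
grip ((475.088134765625, 191.53260803222656), (1.3265457153320312, 0.6624857187271118), 72.85230255126953) 3 [287 141] [288 142]
flange ((471.73907470703125, 194.76303100585938), 35.92070388793945) ((471.8172302246094, 194.80035400390625), (70.50162506103516, 70.75041198730469), 40.000972747802734)
```

View pics/w3.png

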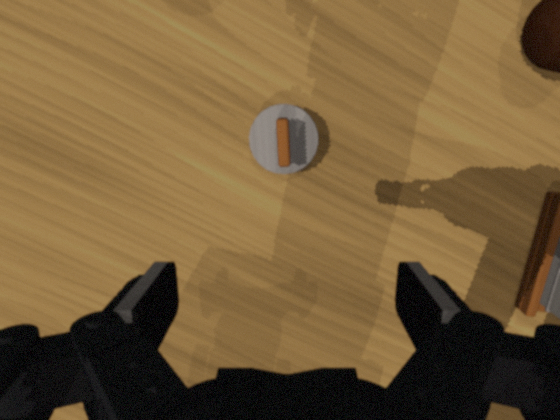

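The cap is at (284,139), flange radius 35.9 (36 expected), with the grip bar nearly vertical from (282,119) to (284,166). Now the grip's angle.

```bash
python3 - <<'E'
from h import *
import pickle; s=pickle.load(open("w3.pkl","rb")); hsv=cv2.cvtColor(s["pixels"],cv2.COLOR_BGR2HSV)
k=np.zeros(hsv.shape[:2],np.uint8); cv2.circle(k,(284,139),29,1,-1)
for th in (100,130,150):
    m=((hsv[...,1]>th)&(hsv[...,2]>110)).astype(np.uint8)*k
    c=max(cv2.findContours(m,0,2)[0],key=cv2.contourArea)[:,0]
    w=np.array([onz(s,a,b,65)[:2] for a,b in c],np.float32); f=cv2.fitLine(w,2,0,.01,.01).ravel()
    print(th,cv2.minAreaRect(w),np.degrees(np.arctan2(f[1],f[0])),cv2.minAreaRect(c))
to(472,194.8,110,29)
E
```

```text
100 ((471.3581848144531, 195.37266540527344), (44.2064208984375, 10.01297664642334), 30.006072998046875) 29.398468 ((282.3326110839844, 142.48416137695312), (47.327327728271484, 10.702159881591797), 87.27368927001953)
130 ((471.8507995605469, 195.44369506835938), (43.2822265625, 9.643303871154785), 30.006072998046875) 29.315668 ((282.43756103515625, 142.00259399414062), (46.33479690551758, 10.282743453979492), 87.61405944824219)
150 ((471.970458984375, 195.23904418945312), (43.21945571899414, 9.2725830078125), 30.23235321044922) 30.62428 ((282.76239013671875, 141.98617553710938), (46.3043327331543, 9.933619499206543), 86.98721313476562)
row: [ 0.   0.  -1.4] [ 31.1  -2.2 137.8] rows>= 3.0
```

Cap: centre (472,195), yaw 30°, bar 44 x 10 seen (46 x 12 expected). Descend and grip.

```bash
python3 -m handwheel '0 0 -2.4 31 -2.5 40 85; 0 0 -2.4 31 -2.5 90 85; 0 0 -2.4 31 -2.5 140 85; 0 0 -2.4 31 -2.5 180 85; 0 0 -2.4 31 -2.5 205 85; 0 0 -2.4 31 -2.5 211 85; 0 0 -2.4 31 -2.5 211 85; 0 0 -2.4 31 -2.5 211 85' 30; python3 -m handwheel '0 0 0 0 0 0 0; 0 0 0 0 0 0 0; 0 0 0 0 0 0 0;0 0 0 0 0 0 0; 0 0 0 0 0 0 0; 0 0 0 0 0 0 0; 0 0 0 0 0 0 0; 0 0 0 0 0 0 0' 60
```

```text
time: 4.9
tool_pos: [472.9, 196.2, 38.5]
tcp_rot: [180.0, -0.1, 30.1]
ft_force: [0.6, -0.2, 0.2]
finger_gap: 85.1
grip_force: 0.0
time: 5.9
tool_pos: [471.8, 195.9, 37.0]
tcp_rot: [180.0, -0.0, 30.1]
ft_force: [0.7, -1.2, 3.9]
finger_gap: 9.3
grip_force: 58.9
```

```bash
python3 -m handwheel '0 0 0 0 0 -10 0; 0 0 0 0 0 -40 0; 0 0 0 0 0 -90 0; 0 0 0 0 0 -140 0; 0 0 0 0 0 -190 0; 0 0 0 0 0 -200 0; 0 0 0 0 0 -200 0; 0 0 0 0 0 -200 0'; python3 - <<'E'
from h import *
s=optics.snapshot("wrist"); cv2.imwrite("pics/w4.png",s["pixels"])
to(512.8,-186.5,225,82.5)
E
```

```text
time: 6.9
tool_pos: [470.4, 195.6, 234.4]
tcp_rot: [-179.9, 0.2, 30.1]
ft_force: [-0.4, -0.2, -2.1]
finger_gap: 9.3
grip_force: 58.8
row: [ -0.16   0.18 -52.41] [-154.8  351.9    9.6] rows>= 7.0
```

View pics/w4.png

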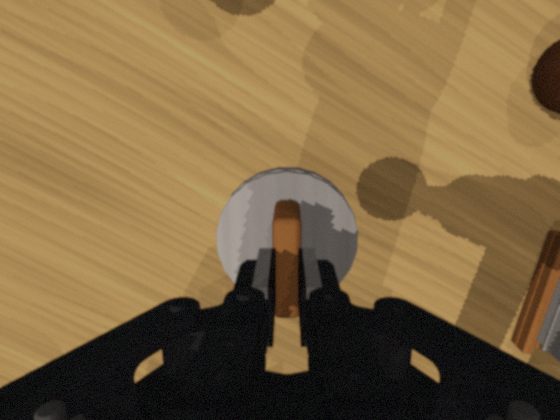

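The cap hangs level, aligned with the fingers. The flange spans columns 217 to 357, its top at row 168, its centre near (287,237). I'll measure its offset from the tool.

```bash
python3 - <<'E'
from h import *
s=optics.snapshot("wrist"); st=r.sense(); T=R.from_euler("xyz",st["tcp_rot"],degrees=True)
zf=st["tool_pos"][2]-6
pts=[(217,237),(357,237),(287,169),(228,198),(347,198)]
w=np.array([onz(s,u,v,zf) for u,v in pts]); t=T.inv().apply(w-st["tool_pos"]); print(t.round(1))
A=np.c_[2*t[:,:2],np.ones(5)]; q=np.linalg.lstsq(A,(t[:,:2]**2).sum(1),rcond=None)[0]; print("centre",q[:2],"R",np.sqrt(q[2]+q[0]**2+q[1]**2))
E
```

```text
[[  2.3 -34.    6. ]
 [  2.3  35.8   6. ]
 [ 36.6   0.9   5.9]
 [ 22.4 -27.6   5.9]
 [ 22.4  29.9   5.9]]
centre [1.9244991  0.99489709] R 35.02954464710147
```

```bash
python3 -m handwheel '0 0 -10 -20 50 9 0; 0 0 -20 -50 110 9 0; 0 0 -30 -77 170 9 0; 0 0 -40 -105 230 9 0; 0 0 -48 -130 290 9 0; 0 0 -52.4 -155 352 9 0; 0 0 -52.4 -155 352 9 0; 0 0 -52.4 -155 352 9 0'; python3 -m handwheel '0 0 0 0 0 0 0; 0 0 0 0 0 0 0; 0 0 0 0 0 0 0;0 0 0 0 0 0 0'; python3 -c "
from h import *
to(512.8,-186.5,200,82.5)"
```

```text
time: 8.0
tool_pos: [513.0, -189.4, 225.9]
tcp_rot: [-179.8, -0.0, 82.2]
ft_force: [-0.4, 0.8, -2.4]
finger_gap: 9.4
grip_force: 58.9
time: 8.5
tool_pos: [514.1, -185.7, 228.0]
tcp_rot: [180.0, 0.0, 82.6]
ft_force: [0.4, 0.1, -1.7]
finger_gap: 9.2
grip_force: 58.9
row: [0.02 0.   0.06] [-1.  -1.2 28. ] rows>= 1.0
```

```bash
python3 -m handwheel '0 0 0 -0.8 -1.7 20 0; 0 0 0 -0.8 -1.7 40 0; 0 0 0 -0.8 -1.7 46 0; 0 0 0 -0.8 -1.7 48 0; 0 0 0 -0.8 -1.7 48 0; 0 0 0 -0.8 -1.7 48 0; 0 0 0 -0.8 -1.7 48 0'; python3 -m handwheel '0 0 0 0 0 0 0'; python3 -m handwheel '0 0 0 0 0 1 0;0 0 0 0 0 2 0;0 0 0 0 0 2 0'; python3 -c "
from h import *
s=optics.snapshot('side'); u,v=map(int,proj(s,(512,-186,150)));cv2.imwrite('pics/s1.png',cv2.resize(s['pixels'][v-50:v+50,u-60:u+60],(720,600),interpolation=cv2.INTER_CUBIC))"
```

```text
time: 9.38
tool_pos: [512.5, -187.1, 180.4]
tcp_rot: [179.9, 0.0, 82.5]
ft_force: [0.4, 0.2, -1.8]
finger_gap: 9.4
grip_force: 58.9
time: 9.5
tool_pos: [512.3, -187.0, 180.1]
tcp_rot: [180.0, 0.0, 82.5]
ft_force: [1.1, 0.4, -1.0]
finger_gap: 9.3
grip_force: 58.9
time: 9.88
tool_pos: [512.0, -186.9, 177.6]
tcp_rot: [-180.0, -0.0, 82.5]
ft_force: [0.1, 0.4, -2.1]
finger_gap: 9.0
grip_force: 58.9
```

View pics/s1.png

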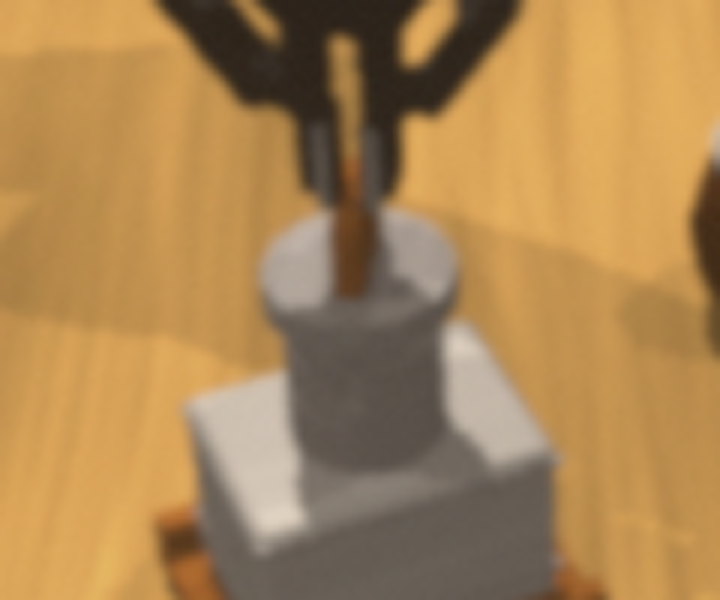

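The side view shows the cap just above the neck (flange columns 262 to 458, neck 288 to 445), centred to within 1 to 2 mm. I'll feel my way down.

```bash
python3 -m handwheel '0 0 0 0 0 0.5 0;0 0 0 0 0 1 0;0 0 0 0 0 1.5 0; 0 0 0 0 0 2 0; 0 0 0 0 0 2 0'|egrep 'pos|ft'; python3 -m handwheel '0 0 0 0 0 0.5 0;0 0 0 0 0 1 0;0 0 0 0 0 1.5 0; 0 0 0 0 0 1.5 0'|egrep 'pos|ft'
```

```text
tool_pos: [512.1, -186.9, 175.7]
ft_force: [0.2, 0.0, -2.2]
tool_pos: [512.1, -186.9, 174.3]
ft_force: [1.3, -0.0, -2.1]
```

```bash
python3 -m handwheel '0 0 0 0 0 0.5 0;0 0 0 0 0 1 0;0 0 0 0 0 1.5 0; 0 0 0 0 0 1.5 0'|egrep 'pos|ft'; python3 -m handwheel '0 0 0 0 0 0.5 0;0 0 0 0 0 1 0;0 0 0 0 0 1.5 0; 0 0 0 0 0 1.5 0'|egrep 'pos|ft'
```

```text
tool_pos: [512.1, -186.9, 172.7]
ft_force: [0.2, 0.2, -3.1]
tool_pos: [512.1, -186.9, 171.2]
ft_force: [-0.2, 0.5, -2.0]
```

```bash
python3 -m handwheel '0 0 0 0 0 0.5 0;0 0 0 0 0 1 0;0 0 0 0 0 1.5 0; 0 0 0 0 0 1.5 0'|egrep 'pos|ft'
```

```text
tool_pos: [512.1, -186.9, 169.7]
ft_force: [0.1, -0.0, -1.4]
```

```bash
python3 -m handwheel '0 0 0 0 0 0.5 0;0 0 0 0 0 1 0;0 0 0 0 0 1.5 0; 0 0 0 0 0 1.5 0'|egrep 'pos|ft'
```

```text
tool_pos: [512.1, -186.9, 168.2]
ft_force: [0.3, 0.2, -1.8]
```

```bash
python3 -m handwheel '0 0 0 0 0 0.5 0;0 0 0 0 0 1 0; 0 0 0 0 0 1 0'|egrep 'pos|ft'
```

```text
tool_pos: [512.1, -186.9, 167.2]
ft_force: [-0.0, -0.1, -2.1]
```

```bash
python3 -m handwheel '0 0 0 0 0 0.5 0;0 0 0 0 0 1 0; 0 0 0 0 0 1 0'|egrep 'pos|ft'
```

```text
tool_pos: [512.1, -186.9, 166.3]
ft_force: [0.6, 0.1, -2.3]
```

```bash
python3 -m handwheel '0 0 0 0 0 0.5 0;0 0 0 0 0 1 0; 0 0 0 0 0 1 0'|egrep 'pos|ft'
```

```text
tool_pos: [512.1, -186.9, 165.2]
ft_force: [0.3, -0.1, -1.7]
```

```bash
python3 -m handwheel '0 0 0 0 0 0.5 0;0 0 0 0 0 1 0; 0 0 0 0 0 1 0'|egrep 'pos|ft'
```

```text
tool_pos: [512.1, -186.9, 164.2]
ft_force: [0.2, 0.4, -1.4]
```

```bash
python3 -m handwheel '0 0 0 0 0 0.5 0;0 0 0 0 0 1 0; 0 0 0 0 0 1 0'|egrep 'pos|ft'
```

```text
tool_pos: [512.1, -186.9, 163.3]
ft_force: [-0.1, 0.1, -2.3]
```

```bash
python3 -m handwheel '0 0 0 0 0 0.5 0;0 0 0 0 0 1 0; 0 0 0 0 0 1 0'|egrep 'pos|ft'
```

```text
tool_pos: [512.1, -186.9, 162.2]
ft_force: [-0.3, 0.6, -1.5]
```

```bash
python3 -m handwheel '0 0 0 0 0 0.5 0;0 0 0 0 0 1 0; 0 0 0 0 0 1.5 0;0 0 0 0 0 1.5 0'|egrep 'pos|ft'
```

```text
tool_pos: [512.4, -187.0, 161.3]
ft_force: [0.3, -0.9, 0.7]
```

```bash
python3 -m handwheel '0 0 0 0 0 0.5 0;0 0 0 0 0 1 0; 0 0 0 0 0 1.5 0;0 0 0 0 0 1.5 0'|egrep 'pos|ft'
```

```text
tool_pos: [512.4, -187.1, 159.7]
ft_force: [-0.1, 0.9, 5.1]
```

```bash
python3 -m handwheel '0 0 0 0 0 0.5 0;0 0 0 0 0 1 0; 0 0 0 0 0 1.5 0;0 0 0 0 0 1.5 0'|egrep 'pos|ft'
```

```text
tool_pos: [512.5, -187.1, 158.4]
ft_force: [-0.8, 0.5, 6.9]
```

Contact came at about 161.4 and then gives way at roughly 1.2 N/mm. That's the spring plate, so the pins are in the slots and the rim is near 139. Next I push to about 7.5 mm of compression.

```bash
python3 -m handwheel '0 0 0 0 0 0.5 0;0 0 0 0 0 1 0; 0 0 0 0 0 1.5 0;0 0 0 0 0 2 0;0 0 0 0 0 2 0;0 0 0 0 0 2 0'|egrep 'pos|ft'
```

```text
tool_pos: [512.6, -187.1, 156.7]
ft_force: [-1.3, 1.0, 8.5]
```

```bash
python3 -m handwheel '0 0 0 0 0 0.5 0;0 0 0 0 0 1 0; 0 0 0 0 0 1.5 0;0 0 0 0 0 1.5 0;0 0 0 0 0 1.5 0'; python3 -m handwheel '0 0 0 0 0 0 0;0 0 0 0 0 0 0'|egrep 'pos|ft'; python3 -c "
from h import *
print(r.sense()['wrist_torque'])"
```

```text
time: 18.18
tool_pos: [512.7, -187.2, 155.5]
tcp_rot: [179.9, 0.0, 82.5]
ft_force: [-1.7, 0.9, 10.0]
finger_gap: 9.2
grip_force: 60.4
tool_pos: [512.7, -187.1, 155.5]
ft_force: [-1.7, 1.0, 10.3]
[0.22584417 0.29161407 0.02718974]
```

```bash
python3 -m handwheel '0 0 0 0 0 0.5 0;0 0 0 0 0 1 0; 0 0 0 0 0 1.5 0;0 0 0 0 0 2 0;0 0 0 0 0 2 0;0 0 0 0 0 2 0'|egrep 'pos|ft'
```

```text
tool_pos: [512.7, -187.2, 153.8]
ft_force: [-2.9, 1.5, 11.2]
```

```bash
python3 -m handwheel '0 0 0 0 -0.6 0 0;0 0 2 0 -0.6 0 0;0 0 4 0 -0.6 0 0;0 0 6 0 -0.6 0 0;0 0 6 0 -0.6 0 0' 80; python3 -c "
from h import *
print(r.sense()['wrist_torque'])"
```

```text
time: 19.8
tool_pos: [512.6, -187.3, 154.1]
tcp_rot: [179.8, 0.0, 76.5]
ft_force: [-1.3, 1.2, 11.0]
finger_gap: 8.0
grip_force: 78.7
[0.15271431 0.1411863  0.06869287]
```

```bash
python3 -m handwheel '0 0 2 0 0 0.4 0;0 0 4 0 0 0.4 0;0 0 6 0 0 0.4 0;0 0 8 0 0 0.4 0;0 0 8 0 0 0.4 0'; python3 -c "
from h import *
print(r.sense()['wrist_torque'])
s=optics.snapshot('wrist');im=s['pixels'];cv2.imwrite('pics/w5.png',im)"
```

```text
time: 20.42
tool_pos: [512.7, -187.5, 153.8]
tcp_rot: [179.8, 0.0, 68.5]
ft_force: [-0.8, 0.5, 12.4]
finger_gap: 8.3
grip_force: 78.7
[0.11922646 0.18731613 0.03786994]
```

View pics/w5.png

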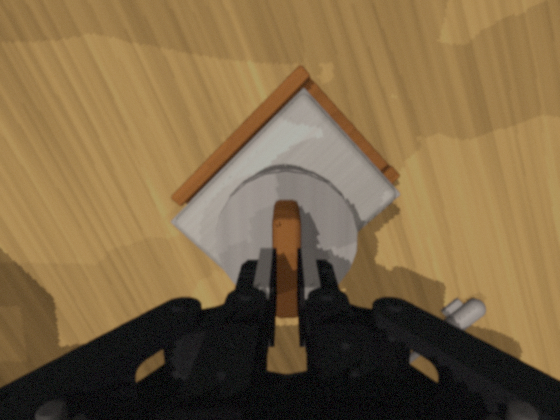

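The grip bar still lies straight along the fingers (columns 274 to 300, rows 200 to 316) after 14° of turning with almost no torque. The cap follows and the pins are in the channel.

```bash
python3 -m handwheel '0 0 4 0 0 0 0;0 0 8 0 0 0 0;0 0 12 0 0 0 0;0 0 16 0 0 0 0;0 0 20 0 0 0 0;0 0 20 0 0 0 0'; python3 -c "
from h import *
print(r.sense()['wrist_torque'])"
```

```text
time: 21.22
tool_pos: [512.8, -187.6, 153.9]
tcp_rot: [179.8, -0.0, 48.4]
ft_force: [-0.7, -0.0, 10.6]
finger_gap: 8.5
grip_force: 78.7
[0.05124367 0.0981168  0.0620659 ]
```

```bash
python3 -m handwheel '0 0 4 0 0 0 0;0 0 8 0 0 0 0;0 0 12 0 0 0 0;0 0 16 0 0 0 0;0 0 20 0 0 0 0;0 0 20 0 0 0 0'; python3 -c "
from h import *
print(r.sense()['wrist_torque'])"
```

```text
time: 21.98
tool_pos: [512.8, -187.5, 153.8]
tcp_rot: [179.8, -0.1, 28.4]
ft_force: [-1.1, -0.3, 11.5]
finger_gap: 8.3
grip_force: 78.7
[0.07131007 0.10023048 0.00675205]
```

```bash
python3 -m handwheel '0 0 1.5 0 0 0 0;0 0 3 0 0 0 0;0 0 4 0 0 0 0;0 0 4 0 0 0 0'|egrep 'pos|rot|ft'; python3 -c "
from h import *
print(r.sense()['wrist_torque'])"
```

```text
tool_pos: [512.8, -187.5, 153.9]
tcp_rot: [179.8, -0.1, 24.5]
ft_force: [-0.9, -0.2, 12.0]
[0.06775711 0.10203861 0.12092735]
```

```bash
python3 -m handwheel '0 0 1 0 0 0 0;0 0 2 0 0 0 0;0 0 2 0 0 0 0;0 0 2 0 0 0 0'|egrep 'pos|rot|ft'; python3 -c "
from h import *
print(r.sense()['wrist_torque'])"
```

```text
tool_pos: [512.7, -187.4, 153.8]
tcp_rot: [179.9, -0.1, 22.5]
ft_force: [0.5, 1.2, 12.8]
[0.13316334 0.15635093 0.15660919]
```

```bash
python3 -m handwheel '0 0 1 0 0 0 0;0 0 1.5 0 0 0 0;0 0 1.5 0 0 0 0'|egrep 'pos|rot|ft'; python3 -c "
from h import *
print(r.sense()['wrist_torque'])"
```

```text
tool_pos: [512.7, -187.3, 153.8]
tcp_rot: [179.9, -0.1, 21.0]
ft_force: [-1.4, 1.0, 12.3]
[0.22446917 0.15775695 0.25566785]
```

The torque rises past 24°, so the end stop is reached. I'll ease back a little and let the cap rise.

```bash
python3 -m handwheel '0 0 -0.5 0 0 0 0;0 0 -1 0 0 0 0;0 0 -1 0 0 -1 0;0 0 -1 0 0 -2 0;0 0 -1 0 0 -3 0;0 0 -1 0 0 -4 0;0 0 -1 0 0 -4 0;0 0 -1 0 0 -4 0'|egrep 'pos|rot|ft'; python3 -c "
from h import *
print(r.sense()['wrist_torque'])"
```

```text
tool_pos: [512.5, -187.2, 156.9]
tcp_rot: [179.9, -0.1, 22.0]
ft_force: [1.4, -0.2, 7.0]
[ 0.06733022 -0.2072476   0.10341143]
```

```bash
python3 -m handwheel '0 0 0 0 0 -0.5 0;0 0 0 0 0 -1 0;0 0 0 0 0 -1.5 0;0 0 0 0 0 -1.5 0;0 0 0 0 0 -1.5 0'|egrep 'pos|rot|ft'; python3 -c "
from h import *
print(r.sense()['wrist_torque'])"
```

```text
tool_pos: [512.0, -187.0, 157.8]
tcp_rot: [180.0, -0.0, 22.0]
ft_force: [3.3, -0.4, 5.3]
[-0.03649322 -0.56611317  0.08640341]
```

```bash
python3 -m handwheel '0 0 0 0.4 0.1 0 0;0 0 0 0.7 0.2 0 0;0 0 0 0.7 0.2 -0.5 0;0 0 0 0.7 0.2 -1 0;0 0 0 0.7 0.2 -1 0'|egrep 'pos|rot|ft'; python3 -c "
from h import *
print(r.sense()['wrist_torque'])"
```

```text
tool_pos: [512.2, -186.9, 158.4]
tcp_rot: [180.0, 0.0, 22.0]
ft_force: [2.2, -1.2, 4.7]
[-0.19278321 -0.3041309   0.06189759]
```

```bash
python3 -m handwheel '0 0 0 0.3 -0.2 -0.5 0;0 0 0 0.6 -0.3 -1 0;0 0 0 0.6 -0.3 -1 0;0 0 0 0.6 -0.3 -1 0'|egrep 'pos|rot|ft'; python3 -c "
from h import *
print(r.sense()['wrist_torque'])"
```

```text
tool_pos: [512.5, -186.4, 159.3]
tcp_rot: [-180.0, 0.0, 22.0]
ft_force: [-1.1, -2.4, 4.8]
[-0.42267593  0.01859759  0.01261067]
```

```bash
python3 -m handwheel '0 0 0 0 0.9 -0.5 0;0 0 0 0 0.9 -1 0;0 0 0 0 0.9 -1 0;0 0 0 0 0.9 -1 0'|egrep 'pos|rot|ft'; python3 -c "
from h import *
print(r.sense()['wrist_torque'])"
```

```text
tool_pos: [512.5, -186.8, 159.6]
tcp_rot: [-179.9, 0.1, 22.0]
ft_force: [-1.0, -0.7, -3.8]
[-0.05646699  0.20516889  0.02728215]
```

At 159.6 the cap stops rigidly (the force drops 8.6 N within 0.3 mm), so the pins are up in their notches. Release and retreat.

```bash
python3 -m handwheel '0 0 0 0 0 0.5 30;0 0 0 0 0 0.5 50;0 0 0 0 0 0.5 70;0 0 0 0 0 0.5 70;0 0 0 0 0 0.5 70;0 0 0 0 0 0.5 70'; python3 -m handwheel '0 0 0 0 0 -20 70;0 0 0 0 0 -60 70;0 0 0 -20 0 -100 70;0 0 0 -30 0 -120 70;0 0 0 -30 0 -120 70;0 0 0 -30 0 -120 70'; python3 - <<'E'
from h import *
s=optics.snapshot("wrist"); im=s["pixels"]; u,v=map(int,proj(s,(512,-187,150))); print(u,v)
x0,y0=max(u-100,0),max(v-100,0); cv2.imwrite("pics/w6.png",cv2.resize(im[y0:y0+200,x0:x0+200],(600,600),interpolation=cv2.INTER_CUBIC)); print(x0,y0)
import pickle; pickle.dump(s,open("w6.pkl","wb"))
E
```

```text
time: 27.35
tool_pos: [513.1, -187.1, 159.9]
tcp_rot: [-180.0, -0.0, 22.0]
ft_force: [0.8, -0.0, -0.0]
finger_gap: 69.9
grip_force: 0.0
time: 28.1
tool_pos: [485.0, -197.9, 278.3]
tcp_rot: [-179.9, 0.1, 22.0]
ft_force: [0.0, 0.2, -0.4]
finger_gap: 70.0
grip_force: 0.0
285 151
185 51
```

View pics/w6.png

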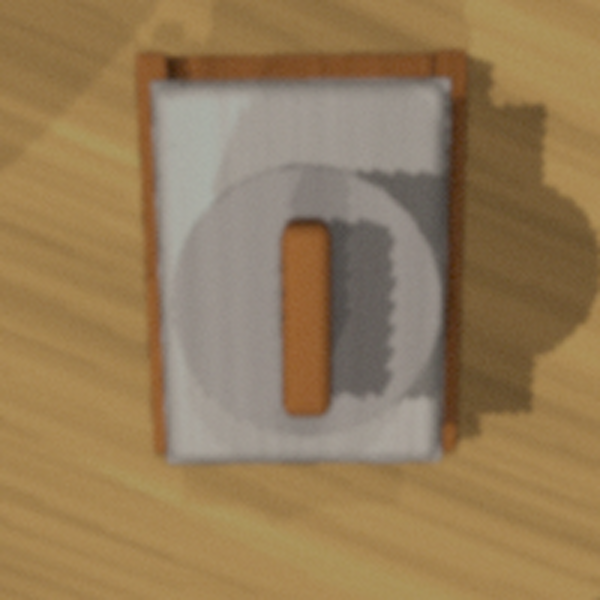

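The grip bar (column 305, rows 218 to 415) is parallel to the tin's centreline (302 to 304) and centred. The cap is level and the gripper is clear.

```bash
python3 -c "
from bench import workorder
print(workorder.hand_in())"
```

```text
the job is handed in; nothing more can be done
None
```

The job is handed in with the cap locked in the tin: it stopped rigidly in its notches, centred and in line with the tin, and the gripper let go at about 28 s; no verdict was returned.

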